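# Switch off the fume extractor and pop its filter hatch

### The arm

A 6-joint arm with a two-finger parallel gripper is mounted at the origin on a cart in front of the work surface, level with it; the furniture and walls round the work are solid. World frame = base frame: x ahead of the robot, y to its left, z up, the work surface at z = 0. Lengths are in m, angles in rad, forces in N, time in s.
With the tool pointing down it reaches from about 0.325 to 0.775 m from the base axis. Payload 5.5 kg.
Tool frame: the origin (TCP) lies midway between the tips of the shut fingers; the grasp point (between the pads) lies 19 mm behind it (env.grasp_offset is the distance from the TCP to the grasp point, in m); z points along the fingers, y is the line along which they close (so a half turn about z gives the same grasp; the last joint's range is limited). The gripper opens to 85 mm and grips with 20 to 120 N. Pads are 22 mm wide; open, the fingers measure 114 mm over their backs; the gripper's body (76 mm by 85 mm) begins 54 mm behind the grasp point. The pads swing forward as they close: fully open they stand 13 mm farther back than shut.
Start: joints at [-1.399, 0.091, 1.231, -0, 1.82, -0.057], TCP at [0.136, -0.584, 0.231] pointing down, gripper open.
Joint ranges: [-2.87, 2.87], [-0.86, 2.18], [0.17, 2.46], [-1.51, 4.65], [0.06, 2.69], [-2.65, 2.65]. Speed limits (rad/s): [2.57, 2.57, 3.01, 3.14, 3.14, 3.14].

### API

Orientations are given as a 3x3 rotation matrix whose columns are the frame's x, y, z axes.
In Python, from cell import env gives the robot as it stands. The module is installed in compiled form; this text tells all that it offers.
- The arm moves only by the tool send_rows, never from a script. Its argument "targets" is one flat list of numbers, 7 for each row, row after row: the shift along the world's x, y, z in mm, then the turn, a rotation vector about the world's x, y, z in rad, then the opening, from 0 (shut) to 1 (fully open). A call has 1 to 8 rows; each row shifts and turns the commanded pose from where the row before left it; what a row does not reach is not made up. A row lasts 1/10 s, in which the tool goes at most 50 mm and 8.59 degrees, less where a joint would pass 70% of its speed; a pose out of reach is approached as far as the arm can. A call with a gripper value outside its range is refused whole. The fingers move at their own pace and stop on an object; the grip force is fixed at half the most. Time passes only in rows, so rows that do not move let the fingers close. It gives the time, the measured TCP pose, the force, the opening and the grip force at its end, in the units of the state.
- env.sense(): the state, without advancing time (a new reading comes with each control period).
- env.grab_frame(name): name is "scene" or "top"; returns a dict with "pixels" (480x640x3 uint8, red, green, blue), "fovy" (degrees; the focal length in pixels is half the picture's height over the tangent of half this angle, whatever the lens; pixels are square), "cx", "cy" (the principal point, pixels), "eye" and "orientation" of the camera in the world. Camera axes: x right, y down, z forward; pixel columns grow to the right and rows downward; lengths in m; the calibration is good to about 2 mm. A picture is of the moment at which its call begins. There is no depth.
- env.sign_off(): hands the job in; it is judged then, once.
The state is a dict: "time_s": time; "q": joint angles; "dq": joint speeds; "joint_efforts": joint torques, N m; "tcp_pos": TCP position; "orientation": TCP orientation; "ft_force": force on the tool from outside, world axes, zero at the start; "moment": the same for the moment, N m; "grip_width": finger opening in m; "gripper_force": force on a finger pad.
Only numpy, scipy, OpenCV 4.12 (cv2) and the standard library are available. Lean on these libraries where they do the work, as an engineer would, in place of code of your own. Each camera call takes 0.05 s, during which the arm holds its last target. There are 200 camera calls.

### The job

The filter of the bench fume extractor is due for a change. Switch the extractor off by pressing down the raised end of its rocker switch, and only then press its closed filter hatch once at the ribbed thumb pad and let go, so that the push-push latch releases and the hatch springs up. Take the hand away and watch the hatch stand open untouched for about three seconds; do not push it back down, and leave everything lying around where it is: nothing is to be picked up.

Things in the scene. Friction and masses are not known exactly. Their poses are not given: they have to be found in the camera images.
- extractor: bench fume extractor, a low grey box fixed to the table, 200 mm deep (its x) x 270 mm wide (y) x 95 mm high; origin under its middle, x to its back, y to its left, z up; slatted intake grille in its front (-x) face. On its flat top: right front the black rocker switch (middle at x -45, y -82 mm), at left the flush filter hatch, right rear a loose roll of tape
- rocker (a joint): the extractor's rocker switch, black in a bright frame, 42 (along the extractor's x) x 24 mm, pivot 9.5 mm above the top. 0 = on (as found: its front end stands up, about 17 mm above the top), 0.4 rad = off. Pressed past level (0.2 rad, ends 14 mm above the top) it snaps over by itself and stays; takes 3 to 4 N
- rocker_end (a point): point on the upper face of the rocker's front end (the raised one), 16 mm from its pivot, where it is pressed down; moves with the rocker
- filter_hatch (a joint): push-push hatch, a light grey lid 130 x 130 x 6 mm hinged along its rear edge. About 0 = latched shut, flush with the top; positive = opened up (rad). Press the shut lid to -0.045 or further (stop at -0.056; 4.3 to 5.3 mm down at the pad, 4 N) and let go: a spring swings it to its stop at 0.6 (front edge 73 mm up) in 1 s and holds it. A short press leaves it latched; pushed down again it relatches
- hatch_pad (a point): middle of the dark ribbed thumb pad (44 mm wide, 30 mm deep) on the upper face of the hatch, 95 mm in front of its hinge line, 35 mm behind its front edge; moves with the hatch
- tape_roll: black roll of insulating tape, 62 mm across, 19 mm high, loose on the extractor's top behind the rocker; origin at the middle of its underside; leave alone
- toothpick_pot: clear pot of wooden picks, 51 mm across, 66 mm high, on the table right of the extractor; origin under its middle; leave alone
- needle_box: black carton, 56 x 88 x 22 mm, on the table right of the extractor; origin under its middle; leave alone
- scissors: scissors lying flat, 82 x 228 x 10 mm, on the table left of the extractor; origin under the middle; leave alone
- cream_pot: white pot with a cap, 43 mm across, 58 mm high, on the table left of the extractor's rear corner; origin under its middle; leave alone
- stud_tin: shallow tin, 65 mm across, 24 mm high, on the table in front of the extractor; origin under its middle; leave alone
- glue_tube: half-used yellow tube, 35 x 121 x 23 mm, on the table in front of the extractor; origin under its middle; leave alone

How it is judged:
On the way, in this order (a step that is already met when the one before it is completed fails the run):
1. the rocker is snapped to off while the hatch is still shut (value of joint rocker above 0.33 rad and value of joint filter_hatch below 0.03 rad), for 0.2 s.
2. the shut hatch is pressed down past its latch (value of joint filter_hatch below -0.025 rad and contact force between the fingers and extractor above 0.5 N), for 0.02 s.
3. the hatch has sprung up and stands open by itself, untouched, for two seconds (value of joint filter_hatch above 0.5 rad and contact force between each of the arm, the fingers and extractor below 0.2 N), for 2 s.
At the end, for the whole second after the job is handed in: The rocker is off (joint above 0.33 rad) and the hatch stands open above 0.5 rad, at rest, having stood untouched for at least two seconds; nothing touches the robot (value of joint filter_hatch above 0.5 rad and velocity of joint filter_hatch between -0.05 and 0.05 rad/s and value of joint rocker above 0.33 rad).
It fails at once if the hatch comes open while the extractor is still switched on (value of joint filter_hatch above 0.06 rad and value of joint rocker below 0.2 rad).
It fails at once if the sprung-open hatch is pushed back down (only one press is wanted) (value of joint filter_hatch above 0.1 rad and velocity of joint filter_hatch below -0.15 rad/s).
It fails at once if one of the things lying around is picked up or shifted by more than 15 mm (distance of any of tape_roll, toothpick_pot, needle_box, scissors, cream_pot, stud_tin, glue_tube from where it was at the start of the episode above 0.015 m).
It also fails if it takes over 40 s, if anything falls off the work surface, if the arm or the gripper's body presses on something with over 40 N, if the wrist force passes 120 N, or if a joint passes its speed limit or range.

## Working session

There is one attempt and no reset: what is moved stays moved. The work goes in short steps, Python scripts to look and compute and a tool call to move; the robot and the scene stay as the last step left them, time stands still between calls to the robot, and variables do not carry over. Pictures are saved under pics/ and viewed, at most 10 in all, crops included, and the job is handed in when it is done.

Besides the shell and the picture viewer there is one more tool, called after "Call:" as a command line: name --argument value ..., lists and objects as JSON in quotes. send_rows: Moves the arm, as the interface text tells. Its arguments: {"type":"object","properties":{"targets":{"type":"array","items":{"type":"number"}}},"required":["targets"]}

```bash
mkdir -p pics; cat > h.py <<'E'
import numpy as np,cv2
from cell import env
def grab(n,f=None):
    d=env.grab_frame(n)
    if f: cv2.imwrite('pics/'+f,d['pixels'][:,:,::-1])
    return d
def ray(d,u,v,z):
    F=240/np.tan(np.radians(d['fovy'])/2)
    r=np.array(d['orientation'])@np.array([(u-d['cx'])/F,(v-d['cy'])/F,1]); e=np.array(d['eye'])
    return e+r*(z-e[2])/r[2]
def proj(d,p):
    F=240/np.tan(np.radians(d['fovy'])/2)
    c=np.array(d['orientation']).T@(np.array(p)-d['eye']); return c[:2]/c[2]*F+[d['cx'],d['cy']]
E
python3 - <<'E'
from h import *
for n in('scene','top'):
    d=grab(n,n+'1.png'); print(n,d['fovy'],d['cx'],d['cy'],d['eye'],np.round(d['orientation'],3).tolist())
E
```

```text
scene 42.15812989677269 324.23232353562815 245.19833362923384 [-0.0684832   1.23444936  0.68958143] [[-0.875, -0.216, 0.434], [-0.485, 0.375, -0.79], [0.007, -0.902, -0.433]]
top 43.844138170508586 314.61792354307215 232.9981999988311 [0.40689175 0.09284281 1.2360193 ] [[-0.006, -0.993, 0.115], [-1.0, 0.007, 0.008], [-0.009, -0.115, -0.993]]
```

View pics/scene1.png

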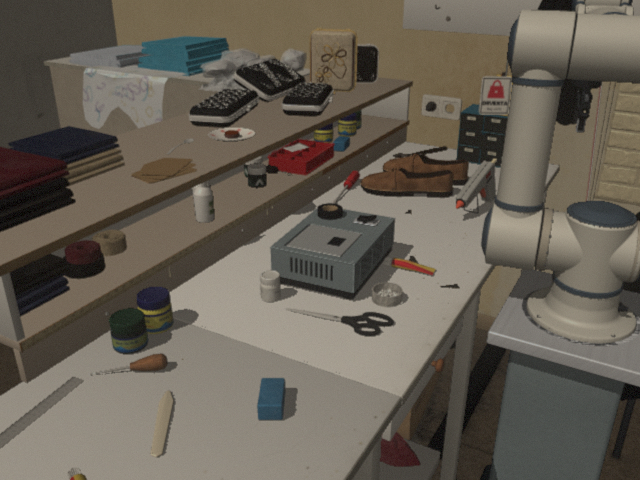

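View pics/top1.png

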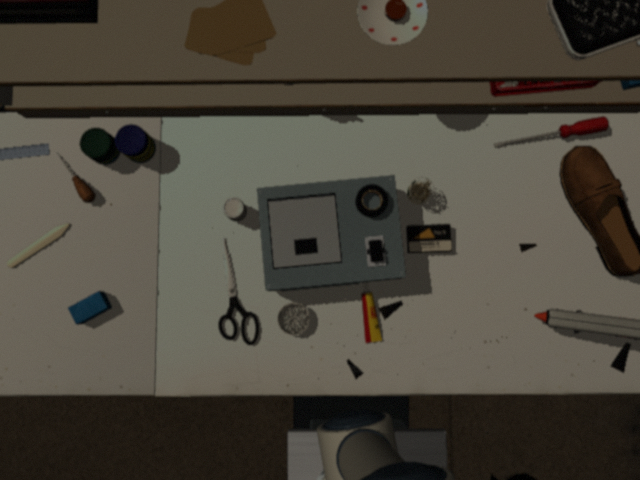

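The top view shows the extractor's top with its pad at about (306,246), the rocker at (376,251) and the tape roll at (373,201). The arm is clear of all of them. Next I'll measure these from masks.

```bash
python3 - <<'E'
from h import *
d=grab('top'); g=cv2.cvtColor(d['pixels'],cv2.COLOR_RGB2GRAY)
def blobs(x0,y0,x1,y1,lo,hi):
    m=cv2.inRange(g[y0:y1,x0:x1],lo,hi)
    for c in cv2.findContours(m,cv2.RETR_EXTERNAL,cv2.CHAIN_APPROX_NONE)[0]:
        if cv2.contourArea(c)>60:
            r=cv2.minAreaRect(c); uv=np.array(r[0])+[x0,y0]
            print(uv.round(1),np.round(r[1],1),round(r[2],1),cv2.contourArea(c),'xy',ray(d,*uv,.095)[:2].round(4))
print('gray',g[246,306],g[246,325],g[246,350],g[251,376],g[240,370])
blobs(280,225,335,265,0,60); print('frame'); blobs(355,225,395,272,140,255); print('rock');blobs(362,230,392,266,0,45)
print('lid')
m=cv2.inRange(g,120,255)[190:272,262:346]
print('lid');blobs(262,190,346,274,115,255)
b=d['pixels'][225:272,285:400]; cv2.imwrite('pics/c.png',cv2.resize(b[:,:,::-1],None,fx=6,fy=6,interpolation=cv2.INTER_CUBIC))
for uv in [(258,188),(395,177),(403,277),(268,289)]: print(ray(d,*uv,.095).round(3))
print(np.round(env.sense()['orientation'],3))
E
```

```text
gray 3 72 53 7 56
[305.5 245.9] [16.9 23.7] 84.8 359.5 xy [0.5145 0.1198]
frame
rock
[377.5 251.5] [23. 21.] 90.0 339.0 xy [ 0.5027 -0.0181]
lid
lid
[0.628 0.212 0.095]
[ 0.648 -0.055  0.095]
[ 0.454 -0.066  0.095]
[0.432 0.192 0.095]
[[ 0.974  0.227 -0.   ]
 [ 0.227 -0.974  0.001]
 [ 0.    -0.001 -1.   ]]
```

View pics/c.png

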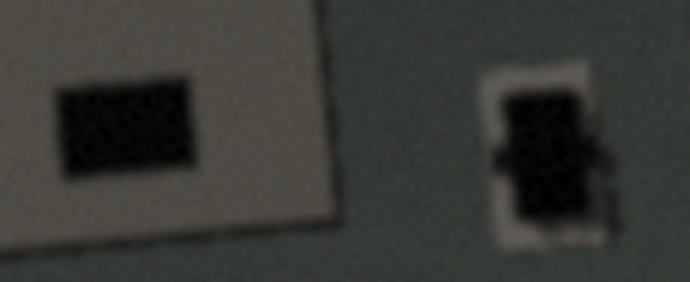

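The crop shows the pad's centre at about (305.5,246) and the rocker frame's centre at about (376,251). That puts the pad at (0.5145, 0.120), the rocker at (0.503, -0.016) and the extractor's yaw at about 0.087 rad. I'll move above the front end of the rocker, at about (0.485, -0.017), with the fingers shut.

Call:
send_rows --targets '[25, 40, 0, 0, 0, -0.01, 0, 25, 40, 0, 0, 0, -0.01, 0, 25, 40, 0, 0, 0, -0.01, 0, 25, 40, 0, 0, 0, -0.01, 0, 25, 40, 0, 0, 0, -0.01, 0, 25, 40, 0, 0, 0, -0.01, 0, 25, 40, 0, 0, 0, -0.01, 0, 25, 40, 0, 0, 0, -0.01, 0]'

```text
time_s: 0.95
tcp_pos: [0.3366, -0.2626, 0.2311]
orientation: [[0.989, 0.147, 0.0], [0.147, -0.989, -0.0], [0.0, 0.0, -1.0]]
ft_force: [1.3, -0.0, 0.9]
grip_width: 0.0
gripper_force: 0.0
```

Call:
send_rows --targets '[25, 40, 0, 0, 0, -0.01, 0, 25, 40, 0, 0, 0, -0.01, 0, 25, 40, 0, 0, 0, -0.01, 0, 25, 40, 0, 0, 0, -0.01, 0, 25, 40, 0, 0, 0, -0.01, 0, 20, 40, 0, 0, 0, -0.01, 0, 0, 0, 0, 0, 0, 0, 0]'

```text
time_s: 1.65
tcp_pos: [0.4822, -0.0198, 0.2303]
orientation: [[0.995, 0.095, -0.001], [0.095, -0.995, 0.002], [-0.001, -0.002, -1.0]]
ft_force: [-0.6, -0.9, -1.1]
grip_width: -0.0002
gripper_force: 0.0
```

Call:
send_rows --targets '[2, 3, -30, 0, 0, 0, 0, 0, 0, -40, 0, 0, 0, 0, 0, 0, -25, 0, 0, 0, 0, 0, 0, -5, 0, 0, 0, 0, 0, 0, 0, 0, 0, 0, 0]'

```text
time_s: 2.15
tcp_pos: [0.4825, -0.0217, 0.1308]
orientation: [[0.996, 0.088, -0.002], [0.088, -0.996, 0.0], [-0.002, -0.0, -1.0]]
ft_force: [0.1, -0.2, 0.1]
grip_width: -0.0001
gripper_force: 0.0
```

```bash
python3 - <<'E'
from h import *
out=[]
d=grab('scene'); p=env.sense()['tcp_pos']; u,v=proj(d,p).astype(int); print(p,u,v)
out.append(cv2.resize(d['pixels'][v-40:v+40,u-50:u+50,::-1],None,fx=6,fy=6,interpolation=cv2.INTER_CUBIC))
cv2.imwrite('pics/n1.png',out[0])
E
```

```text
[ 0.48330701 -0.02177497  0.1323481 ] 375 208
```

View pics/n1.png

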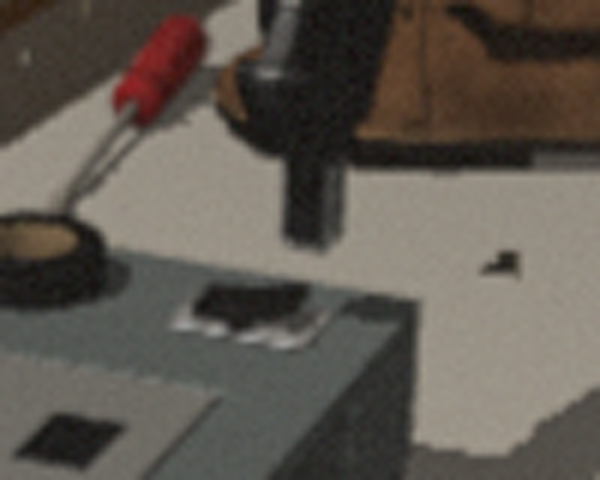

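The fingertips are at (312,245), just above the rocker's raised front end at (300,290). I'll press now.

Call:
send_rows --targets '[2, 4, -8, 0, 0, 0, 0, 0, 0, -6, 0, 0, 0, 0, 0, 0, -4, 0, 0, 0, 0, 0, 0, -4, 0, 0, 0, 0, 0, 0, -3, 0, 0, 0, 0, 0, 0, 0, 0, 0, 0, 0]'

```text
time_s: 2.8
tcp_pos: [0.4852, -0.0174, 0.106]
orientation: [[0.996, 0.089, 0.0], [0.089, -0.996, 0.0], [0.0, 0.0, -1.0]]
ft_force: [0.2, -0.2, -0.4]
grip_width: -0.0001
gripper_force: 0.0
```

Call:
send_rows --targets '[0, 0, 30, 0, 0, 0, 0, 0, 30, 30, 0, 0, 0, 0, 0, 40, 0, 0, 0, 0, 0, 0, 40, 0, 0, 0, 0, 0, 0, 0, 0, 0, 0, 0, 0]'

```text
time_s: 3.3
tcp_pos: [0.4849, 0.0965, 0.1665]
orientation: [[0.996, 0.094, 0.0], [0.094, -0.996, 0.002], [0.001, -0.002, -1.0]]
ft_force: [-0.7, -1.3, 0.2]
grip_width: -0.0003
gripper_force: 0.0
```

```bash
python3 - <<'E'
from h import *
d=grab('scene'); print(env.sense()['tcp_pos'])
cv2.imwrite('pics/n2.png',cv2.resize(d['pixels'][170:260,290:410,::-1],None,fx=6,fy=6,interpolation=cv2.INTER_CUBIC))
E
```

```text
[0.48494848 0.09442177 0.16621514]
```

View pics/n2.png

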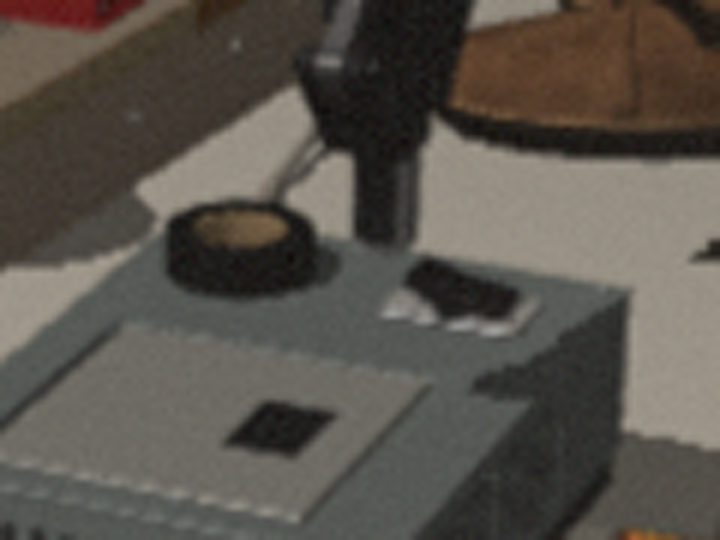

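The rocker's rear end at (430,262) is now up and its front end at (525,295) is down, so it is off. The hatch is still shut, with its pad at (280,428). Next is the pad.

Call:
send_rows --targets '[15, 12, -10, 0, 0, 0, 0, 15, 12, -20, 0, 0, 0, 0, 0, 0, -25, 0, 0, 0, 0, 0, 0, -10, 0, 0, 0, 0, 0, 0, 0, 0, 0, 0, 0]'

```text
time_s: 3.85
tcp_pos: [0.514, 0.1154, 0.0991]
orientation: [[0.996, 0.088, -0.004], [0.088, -0.996, -0.001], [-0.004, 0.001, -1.0]]
ft_force: [-0.3, -1.3, 0.7]
grip_width: -0.0003
gripper_force: 0.0
```

Call:
send_rows --targets '[0, 0, -3, 0, 0, 0, 0, 0, 0, -3, 0, 0, 0, 0, 0, 0, -3, 0, 0, 0, 0, 0, 0, 0, 0, 0, 0, 0]'

```text
time_s: 4.25
tcp_pos: [0.5158, 0.1164, 0.0934]
orientation: [[0.996, 0.088, 0.002], [0.088, -0.996, -0.0], [0.002, 0.0, -1.0]]
ft_force: [1.0, -0.9, 3.5]
grip_width: 0.0
gripper_force: 1.7
```

Call:
send_rows --targets '[0, 0, -1, 0, 0, 0, 0, 0, 0, -1, 0, 0, 0, 0, 0, 0, 0, 0, 0, 0, 0]'

```text
time_s: 4.55
tcp_pos: [0.5157, 0.1165, 0.0908]
orientation: [[0.996, 0.089, 0.002], [0.089, -0.996, -0.0], [0.002, 0.0, -1.0]]
ft_force: [2.0, -1.6, 4.1]
grip_width: 0.0003
gripper_force: 1.9
```

```bash
python3 - <<'E'
from h import *
s=env.sense(); print(s['tcp_pos'],s['ft_force'])
E
```

```text
[0.51565481 0.11646546 0.09076527] [ 2.0291454  -1.64345139  4.12589801]
```

Not yet at the stop, so I'll press a little deeper until the force rises.

Call:
send_rows --targets '[0, 0, -1, 0, 0, 0, 0, 0, 0, 0, 0, 0, 0, 0]'

```text
time_s: 4.75
tcp_pos: [0.5157, 0.1165, 0.09]
orientation: [[0.996, 0.089, 0.002], [0.089, -0.996, -0.0], [0.002, 0.0, -1.0]]
ft_force: [0.4, -2.3, 5.7]
grip_width: -0.0006
gripper_force: 2.9
```

Call:
send_rows --targets '[0, 0, -1, 0, 0, 0, 0, 0, 0, 0, 0, 0, 0, 0]'

```text
time_s: 4.95
tcp_pos: [0.5158, 0.1165, 0.0899]
orientation: [[0.996, 0.088, 0.002], [0.088, -0.996, -0.0], [0.002, 0.0, -1.0]]
ft_force: [-1.3, -3.1, 9.3]
grip_width: -0.0002
gripper_force: 5.0
```

The TCP has stopped moving and the force has risen, so the hatch is on its stop. I'll let go quickly, going up and then back.

Call:
send_rows --targets '[0, 0, 40, 0, 0, 0, 0, 0, 0, 50, 0, 0, 0, 0, 0, 0, 50, 0, 0, 0, 0, -20, -30, 20, 0, 0, 0, 0, -20, -40, 0, 0, 0, 0, 0, -20, -40, 0, 0, 0, 0, 0, -20, -40, 0, 0, 0, 0, 0, 0, -40, 0, 0, 0, 0, 0]'

```text
time_s: 5.75
tcp_pos: [0.4332, -0.0739, 0.248]
orientation: [[0.996, 0.09, -0.001], [0.09, -0.996, 0.001], [-0.001, -0.001, -1.0]]
ft_force: [0.6, 0.7, -0.2]
grip_width: 0.0001
gripper_force: 0.0
```

Call:
send_rows --targets '[0, 0, 0, 0, 0, 0, 0, 0, 0, 0, 0, 0, 0, 0, 0, 0, 0, 0, 0, 0, 0, 0, 0, 0, 0, 0, 0, 0, 0, 0, 0, 0, 0, 0, 0, 0, 0, 0, 0, 0, 0, 0, 0, 0, 0, 0, 0, 0, 0, 0, 0, 0, 0, 0, 0, 0]'

```text
time_s: 6.55
tcp_pos: [0.4351, -0.0732, 0.2483]
orientation: [[0.996, 0.089, -0.0], [0.089, -0.996, 0.0], [-0.0, -0.0, -1.0]]
ft_force: [-0.7, 1.1, -0.2]
grip_width: -0.0002
gripper_force: 0.0
```

```bash
python3 - <<'E'
from h import *
d=grab('scene'); print(env.sense()['tcp_pos'])
cv2.imwrite('pics/n3.png',cv2.resize(d['pixels'][160:310,250:430,::-1],None,fx=4,fy=4,interpolation=cv2.INTER_CUBIC))
E
```

```text
[ 0.43510405 -0.07323502  0.2482816 ]
```

View pics/n3.png

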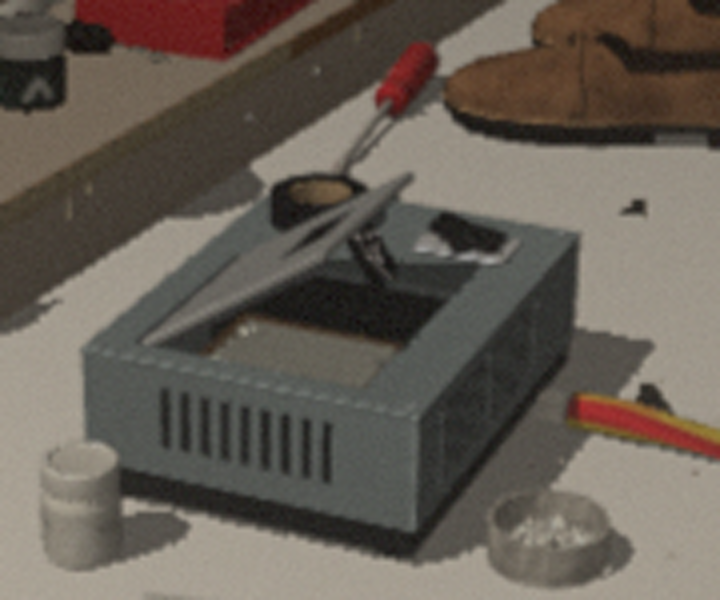

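The hatch stands open, with its raised edge at (410,178). The rocker's rear end at (440,220) is still up, so it is off, and nothing has moved. I'll wait out the three seconds.

Call:
send_rows --targets '[0, 0, 0, 0, 0, 0, 0, 0, 0, 0, 0, 0, 0, 0, 0, 0, 0, 0, 0, 0, 0, 0, 0, 0, 0, 0, 0, 0, 0, 0, 0, 0, 0, 0, 0, 0, 0, 0, 0, 0, 0, 0, 0, 0, 0, 0, 0, 0, 0, 0, 0, 0, 0, 0, 0, 0]'

```text
time_s: 7.4
tcp_pos: [0.4351, -0.0734, 0.2483]
orientation: [[0.996, 0.089, -0.0], [0.089, -0.996, 0.0], [-0.0, -0.0, -1.0]]
ft_force: [0.3, -0.1, -0.3]
grip_width: 0.0
gripper_force: 0.0
```

Call:
send_rows --targets '[0, 0, 0, 0, 0, 0, 0, 0, 0, 0, 0, 0, 0, 0, 0, 0, 0, 0, 0, 0, 0, 0, 0, 0, 0, 0, 0, 0, 0, 0, 0, 0, 0, 0, 0, 0, 0, 0, 0, 0, 0, 0, 0, 0, 0, 0, 0, 0, 0, 0, 0, 0, 0, 0, 0, 0]'

```text
time_s: 8.2
tcp_pos: [0.4351, -0.0734, 0.2483]
orientation: [[0.996, 0.089, -0.0], [0.089, -0.996, -0.0], [-0.0, 0.0, -1.0]]
ft_force: [0.7, 0.4, 1.1]
grip_width: 0.0003
gripper_force: 0.0
```

Call:
send_rows --targets '[0, 0, 0, 0, 0, 0, 0, 0, 0, 0, 0, 0, 0, 0, 0, 0, 0, 0, 0, 0, 0, 0, 0, 0, 0, 0, 0, 0, 0, 0, 0, 0, 0, 0, 0, 0, 0, 0, 0, 0, 0, 0, 0, 0, 0, 0, 0, 0, 0, 0, 0, 0, 0, 0, 0, 0]'

```text
time_s: 9.0
tcp_pos: [0.4351, -0.0734, 0.2483]
orientation: [[0.996, 0.089, 0.0], [0.089, -0.996, 0.0], [0.0, 0.0, -1.0]]
ft_force: [-0.6, 0.8, 0.2]
grip_width: -0.0001
gripper_force: 0.0
```

Call:
send_rows --targets '[0, 0, 0, 0, 0, 0, 0, 0, 0, 0, 0, 0, 0, 0, 0, 0, 0, 0, 0, 0, 0, 0, 0, 0, 0, 0, 0, 0, 0, 0, 0, 0, 0, 0, 0, 0, 0, 0, 0, 0, 0, 0, 0, 0, 0, 0, 0, 0, 0, 0, 0, 0, 0, 0, 0, 0]'

```text
time_s: 9.8
tcp_pos: [0.4351, -0.0734, 0.2483]
orientation: [[0.996, 0.089, -0.0], [0.089, -0.996, -0.0], [-0.0, -0.0, -1.0]]
ft_force: [0.3, 1.4, 0.4]
grip_width: -0.0
gripper_force: 0.0
```

```bash
python3 -c "
from cell import env
print(env.sign_off())"
```

```text
the job is handed in; nothing more can be done
None
```

I switched the extractor off, then released the hatch with one press; it was standing open and nothing looked moved in the last picture, I kept the hand clear for over three seconds more, and the job is handed in (no verdict was returned).

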